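Flip the stock tags to match the bins

ROBOT

A 6-joint arm with a two-finger parallel gripper is mounted at the origin on the work surface. World frame = base frame: x ahead of the robot, y to its left, z up, the work surface at z = 0. Lengths are in m, angles in degrees, forces in N, time in s.
With the tool pointing down it reaches from about 0.3 to 0.75 m from the base axis. Payload 8.5 kg.
Tool frame: the origin (TCP) lies between the finger pads; the fingertips stand 17 mm ahead of it and the grasp point (between the pads) lies 2 mm behind it; z points along the fingers, y is the direction in which the jaws open and shut (so a half turn about z gives the same grasp; the last joint's range is limited). The gripper opens to 85 mm and grips with 20 to 120 N. Pads are 22 mm wide; open, the fingers measure 114 mm over their backs; the gripper's body (76 mm by 85 mm) begins 54 mm behind the grasp point. The pads swing forward as they close: fully open they stand 13 mm farther back than shut.
Start: joints at [-84.528, 21.807, 74.336, -0, 83.858, -12.336], TCP at [0.168, -0.524, 0.248] pointing down, gripper open.
Joint ranges: [-178.18, 178.18], [-50.72, 133.34], [12.68, 142.11], [-81.47, 261.47], [9.98, 163.14], [-165.26, 165.26]. Speed limits (degrees/s): [136.94, 136.94, 180, 180, 180, 180].

INTERFACE

Orientations are given as a 3x3 rotation matrix whose columns are the frame's x, y, z axes.
In Python, from rig import readout, eyes, env gives the robot as it stands.
- The arm moves only by the tool arm_command, never from a script. Its argument "rows" is text: rows parted by semicolons, each of 7 numbers parted by spaces: the closure, from 0 (fully open) to 1 (shut), then the shift along the tool's x, y, z in mm, then the turn, a rotation vector about the tool's x, y, z in degrees. In form: grip dx dy dz rx ry rz; .... A call has 1 to 5 rows; each row shifts and turns the commanded pose from where the row before left it, along the tool's axes as they then stand; what a row does not reach is not made up. A row lasts 1/12 s, in which the tool goes at most 41.7 mm and 7.16 degrees, less where a joint would pass 70% of its speed; a pose out of reach is approached as far as the arm can. A call with a gripper value outside its range is refused whole. The fingers move at their own pace and stop on an object; "squeeze" is the grip in N (left out, the last holds). Time passes only in rows, so rows that do not move let the fingers close. It gives the time, the measured TCP pose, the force and the opening at its end, in the units of the state.
- readout.observe(): the state, without advancing time (a new reading comes with each control period).
- eyes.get_image(name): name is "side" or "top" or "wrist"; returns the picture (384x512x3 uint8, red, green, blue); there is no depth.
- eyes.camera_model(name): a dict with "mtx" (3x3 intrinsics, pixels), "k1" (the pictures are not rectified: a ray, as slopes to the right and down, at radius r is drawn at 1 + k1 r^2 times it, then the intrinsics apply), "view" (4x4, takes a point from world to camera coordinates). Camera axes: x right, y up, looking along -z (the intrinsics and any distortion apply to the point x, -y, -z); pixel columns grow to the right and rows downward; lengths in m; the calibration is good to about 2 mm. A picture is of the moment at which its call begins: read the wrist's pose just before it. camera_model takes no time and is no camera call; for the wrist camera it gives the pose at the moment of the call.
- env.close_job(): hands the job in, once; it reports no verdict.
The state is a dict: "time_s": time; "q": joint angles; "qvel": joint speeds; "joint_efforts": joint torques, N m; "position": TCP position; "tool_rot": TCP orientation; "ft_force": force on the tool from outside, world axes, zero at the start; "wrist_torque": the same for the moment, N m; "grip_width": finger opening in m.
Only numpy, scipy, OpenCV 4.12 (cv2) and the standard library are available. Lean on these libraries where they do the work, as an engineer would, in place of code of your own. Each camera call takes 0.05 s, during which the arm holds its last target. There are 200 camera calls.

TASK

Bring the stock board up to date: with a fingertip, gently push over the hinged tags that are wrong, so that the tag in front of each full bin leans fully towards its bin and shows its round disc, and the tags of the other bins (empty or nearly so) lean fully towards the robot and show their straight bar. Do not pinch or force the tags, do not lift or shift the bins, and leave the punches and other tools where they stand.

Things in the scene. Friction and masses are not known exactly. Their poses are not given: they have to be found in the camera images.
- board: Fixed pale wooden board on the bench, 300 (x) x 460 (y) x 12 mm high; origin: centre of its underside. Its side towards the robot carries a row of four tags about 105 mm apart; four bins stand in a row about 160 mm beyond the tags, each straight behind (+x of) its own tag. Which tag and which bin has which place changes from run to run.
- stand_a: Fixed steel stand of one tag: foot 44 x 64 mm, 21 mm high with its cheeks and stop rods; origin: centre of its underside, on the board (12 mm over the bench); x axis points away from the robot to the tag's bin, y along the hinge. It belongs to the bin whose y in the board's frame is nearest. All four tags are alike.
- hinge_a (a point): Middle of tag a's hinge line, 14 mm over the stand's underside; axes as the stand's. Its leaf: aluminium plate 50 mm wide, 4 mm thick, reaching 65 mm from the hinge, 40 to 85 g. At either stop its free edge overhangs the hinge by 44 mm and is 73 mm over the bench (91 mm when upright), with open space beneath for a fingertip.
- leaf_a (a joint): Lean of leaf a, rad: 0 upright; +0.75 fully towards the bin, the face with a round disc (32 mm) turned up: full; -0.75 fully towards the robot, the face with a straight bar (40 x 10 mm) turned up: reorder. Swings freely: pushed from under its overhanging side to past upright (under 1 N) it falls by itself onto the other stop and stays there.
- stand_b: Fixed steel stand of one tag: foot 44 x 64 mm, 21 mm high with its cheeks and stop rods; origin: centre of its underside, on the board (12 mm over the bench); x axis points away from the robot to the tag's bin, y along the hinge. It belongs to the bin whose y in the board's frame is nearest. All four tags are alike.
- hinge_b (a point): Middle of tag b's hinge line, 14 mm over the stand's underside; axes as the stand's. Its leaf: aluminium plate 50 mm wide, 4 mm thick, reaching 65 mm from the hinge, 40 to 85 g. At either stop its free edge overhangs the hinge by 44 mm and is 73 mm over the bench (91 mm when upright), with open space beneath for a fingertip.
- leaf_b (a joint): Lean of leaf b, rad: 0 upright; +0.75 fully towards the bin, the face with a round disc (32 mm) turned up: full; -0.75 fully towards the robot, the face with a straight bar (40 x 10 mm) turned up: reorder. Swings freely: pushed from under its overhanging side to past upright (under 1 N) it falls by itself onto the other stop and stays there.
- stand_c: Fixed steel stand of one tag: foot 44 x 64 mm, 21 mm high with its cheeks and stop rods; origin: centre of its underside, on the board (12 mm over the bench); x axis points away from the robot to the tag's bin, y along the hinge. It belongs to the bin whose y in the board's frame is nearest. All four tags are alike.
- hinge_c (a point): Middle of tag c's hinge line, 14 mm over the stand's underside; axes as the stand's. Its leaf: aluminium plate 50 mm wide, 4 mm thick, reaching 65 mm from the hinge, 40 to 85 g. At either stop its free edge overhangs the hinge by 44 mm and is 73 mm over the bench (91 mm when upright), with open space beneath for a fingertip.
- leaf_c (a joint): Lean of leaf c, rad: 0 upright; +0.75 fully towards the bin, the face with a round disc (32 mm) turned up: full; -0.75 fully towards the robot, the face with a straight bar (40 x 10 mm) turned up: reorder. Swings freely: pushed from under its overhanging side to past upright (under 1 N) it falls by itself onto the other stop and stays there.
- stand_d: Fixed steel stand of one tag: foot 44 x 64 mm, 21 mm high with its cheeks and stop rods; origin: centre of its underside, on the board (12 mm over the bench); x axis points away from the robot to the tag's bin, y along the hinge. It belongs to the bin whose y in the board's frame is nearest. All four tags are alike.
- hinge_d (a point): Middle of tag d's hinge line, 14 mm over the stand's underside; axes as the stand's. Its leaf: aluminium plate 50 mm wide, 4 mm thick, reaching 65 mm from the hinge, 40 to 85 g. At either stop its free edge overhangs the hinge by 44 mm and is 73 mm over the bench (91 mm when upright), with open space beneath for a fingertip.
- leaf_d (a joint): Lean of leaf d, rad: 0 upright; +0.75 fully towards the bin, the face with a round disc (32 mm) turned up: full; -0.75 fully towards the robot, the face with a straight bar (40 x 10 mm) turned up: reorder. Swings freely: pushed from under its overhanging side to past upright (under 1 N) it falls by itself onto the other stop and stays there.
- bin_full_1: Loose open grey plastic stock bin, 72 (x) x 80 (y) x 45 mm high, wall 3 mm, on the board; origin at the centre of its underside; full: heaped to just over the rim (7 mm) with copper disc blanks.
- bin_full_2: Loose open grey plastic stock bin, 72 (x) x 80 (y) x 45 mm high, wall 3 mm, on the board; origin at the centre of its underside; full: heaped to just over the rim (7 mm) with copper disc blanks.
- bin_low: Loose open grey plastic stock bin, 72 (x) x 80 (y) x 45 mm high, wall 3 mm, on the board; origin at the centre of its underside; not full: three copper blanks lie on its floor.
- bin_empty: Loose open grey plastic stock bin, 72 (x) x 80 (y) x 45 mm high, wall 3 mm, on the board; origin at the centre of its underside; not full: nothing in it.
- punch_1: Loose upright steel punch, 16 mm across, 64 mm high, 80 g, standing on the board midway between the two tags at its -y end; origin at the centre of its underside. Bystander.
- punch_2: Loose upright steel punch, 16 mm across, 64 mm high, 80 g, standing on the board midway between the two tags at its +y end; origin at the centre of its underside. Bystander.
- hammer: Loose hammer lying on the bench on the robot's left, in front of the board; origin at its underside. Bystander.
- brush: Loose hand brush lying on the bench on the robot's right, in front of the board; origin at its underside. Bystander.
- bowl: Loose copper bowl, 120 mm across, 50 mm high, right of the board; origin at its underside. Bystander.
- jar: Loose closed glass jar, 60 mm across, 85 mm high, right of the board; origin at its underside. Bystander.
- file_block: Loose wooden block, 50 x 150 x 30 mm, with needle files standing in it up to 160 mm over the bench, left of the board; origin at its underside. Bystander.
Not all that is in view belongs to the job. Leave any turquoise look-alike of the bin_full_2 alone. Leave any turquoise look-alike of the bin_full_1 alone.

How it is judged (in metres and radians):
At the end, for the whole second after the job is handed in: Each tag in front of a full bin leans towards its bin (over +0.55 rad), each other tag leans towards the robot (under -0.55 rad), all tags at rest (under 0.2 rad/s); every bin within 20 mm and every bystander within 40 mm of where it started ((((y of stand_a in the frame of bin_full_1 between -0.05 and 0.05 m or y of stand_a in the frame of bin_full_2 between -0.05 and 0.05 m) and value of joint leaf_a above 0.55 rad) or ((y of stand_a in the frame of bin_low between -0.05 and 0.05 m or y of stand_a in the frame of bin_empty between -0.05 and 0.05 m) and value of joint leaf_a below -0.55 rad)) and velocity of joint leaf_a between -0.2 and 0.2 rad/s and (((y of stand_b in the frame of bin_full_1 between -0.05 and 0.05 m or y of stand_b in the frame of bin_full_2 between -0.05 and 0.05 m) and value of joint leaf_b above 0.55 rad) or ((y of stand_b in the frame of bin_low between -0.05 and 0.05 m or y of stand_b in the frame of bin_empty between -0.05 and 0.05 m) and value of joint leaf_b below -0.55 rad)) and velocity of joint leaf_b between -0.2 and 0.2 rad/s and (((y of stand_c in the frame of bin_full_1 between -0.05 and 0.05 m or y of stand_c in the frame of bin_full_2 between -0.05 and 0.05 m) and value of joint leaf_c above 0.55 rad) or ((y of stand_c in the frame of bin_low between -0.05 and 0.05 m or y of stand_c in the frame of bin_empty between -0.05 and 0.05 m) and value of joint leaf_c below -0.55 rad)) and velocity of joint leaf_c between -0.2 and 0.2 rad/s and (((y of stand_d in the frame of bin_full_1 between -0.05 and 0.05 m or y of stand_d in the frame of bin_full_2 between -0.05 and 0.05 m) and value of joint leaf_d above 0.55 rad) or ((y of stand_d in the frame of bin_low between -0.05 and 0.05 m or y of stand_d in the frame of bin_empty between -0.05 and 0.05 m) and value of joint leaf_d below -0.55 rad)) and velocity of joint leaf_d between -0.2 and 0.2 rad/s and distance of each of bin_full_1, bin_full_2, bin_low, bin_empty from where it was at the start of the episode below 0.02 m and distance of each of punch_1, punch_2, hammer, brush, bowl, jar, file_block from where it was at the start of the episode below 0.04 m); the robot touches nothing.
It fails at once if a tag leaf is pinched or forced (over 15 N from the fingers) (contact force between the fingers and leaf_a above 15 N or contact force between the fingers and leaf_b above 15 N or contact force between the fingers and leaf_c above 15 N or contact force between the fingers and leaf_d above 15 N).
It fails at once if a bin is lifted or pushed away (over 20 mm) (distance of any of bin_full_1, bin_full_2, bin_low, bin_empty from where it was at the start of the episode above 0.02 m).
It fails at once if a bystander is lifted, knocked over or moved (over 40 mm, or a punch tilted over 0.6 rad) (distance of any of punch_1, punch_2, hammer, brush, bowl, jar, file_block from where it was at the start of the episode above 0.04 m or angle between any of punch_1, punch_2's own z axis and vertical above 0.6 rad).
It also fails if it takes over 64 s, if anything falls off the work surface, if the arm or the gripper's body presses on something with over 40 N, if the wrist force passes 120 N, or if a joint passes its speed limit or range.

## Working session

There is one attempt and no reset: what is moved stays moved. The work goes in short steps, Python scripts to look and compute and a tool call to move; the robot and the scene stay as the last step left them, time stands still between calls to the robot, and variables do not carry over. Pictures are saved under pics/ and viewed, about 8 in all and at most 12, crops included, and the job is handed in when it is done.

Besides the shell and the picture viewer there is one more tool, called after "Request:" as name(argument=value, ...) on one line, values as JSON. arm_command: Moves the arm, as the interface text tells. Its arguments: {"type":"object","properties":{"rows":{"type":"string"},"squeeze":{"type":"number"}},"required":["rows"]}

```bash
ls; mkdir -p pics; python3 - <<'E'
from rig import readout, eyes
import cv2
s=readout.observe(); print(s['time_s'],s['position'],s['tool_rot'],s['grip_width'])
for n in('top','side'):
    cv2.imwrite(f'pics/{n}0.png',eyes.get_image(n)[:,:,::-1]); print(n,eyes.camera_model(n))
E
```

```text
pics
0.0 [ 0.16817729 -0.52336666  0.2477225 ] [[ 9.52081162e-01  3.05845443e-01 -1.61747977e-04]
 [ 3.05845351e-01 -9.52080113e-01  1.44239686e-03]
 [ 2.87153472e-04 -1.42274874e-03 -9.99998947e-01]] 0.08551611627229855
top {'mtx': array([[347.49235618,   0.        , 253.98024323],
       [  0.        , 347.49235618, 188.78777854],
       [  0.        ,   0.        ,   1.        ]]), 'k1': -0.08894421484905739, 'view': array([[ 0.01326578, -0.99990565, -0.00356459, -0.0394309 ],
       [ 0.99629766,  0.01291491,  0.08499513, -0.53292063],
       [-0.08494108, -0.00467892,  0.99637499, -1.16099626],
       [ 0.        ,  0.        ,  0.        ,  1.        ]])}
side {'mtx': array([[392.42125122,   0.        , 259.20078145],
       [  0.        , 392.42125122, 184.78765549],
       [  0.        ,   0.        ,   1.        ]]), 'k1': 0.033583761855752924, 'view': array([[-0.86191199, -0.50696848,  0.00952256,  0.4146015 ],
       [ 0.35138529, -0.58365031,  0.73203873, -0.21599104],
       [-0.36556272,  0.63429904,  0.68119646, -1.16158556],
       [ 0.        ,  0.        ,  0.        ,  1.        ]])}
```

View pics/top0.png

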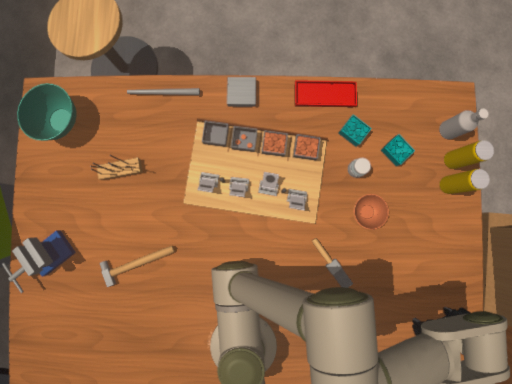

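View pics/side0.png

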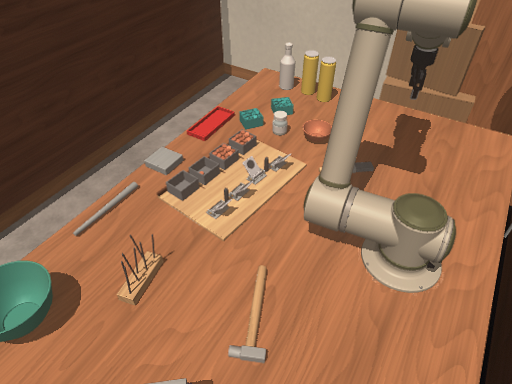

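The top view shows the bins at about (215,133) empty, (244,140) low, (275,143) full and (307,147) full. The tags are at about (208,182), (239,187), (269,183) and (297,200). I'll enlarge the tags to read them.

```bash
cat > h.py <<'E'
import numpy as np, cv2
from rig import readout, eyes
def proj(n,P,m=None):
    m=m or eyes.camera_model(n); V=m['view']; c=(V[:3,:3]@np.atleast_2d(P).T).T+V[:3,3]
    s=np.c_[c[:,0],-c[:,1]]/-c[:,2:]; s=s*(1+m['k1']*(s**2).sum(1,keepdims=True))
    return s@m['mtx'][:2,:2].T+m['mtx'][:2,2]
def ray(n,uv,z,m=None):
    m=m or eyes.camera_model(n); V=m['view']
    d=(np.atleast_2d(uv)-m['mtx'][:2,2])/m['mtx'][0,0]; s=d.copy()
    for _ in range(20): s=d/(1+m['k1']*(s**2).sum(1,keepdims=True))
    r=np.c_[s[:,0],-s[:,1],-np.ones(len(s))]@V[:3,:3]; o=-V[:3,:3].T@V[:3,3]
    return o+r*((z-o[2])/r[:,2])[:,None]
E
python3 - <<'E'
from h import *
t=cv2.imread('pics/top0.png')[115:227,180:332]; s=cv2.imread('pics/side0.png')[125:225,160:310]
f=lambda a:cv2.resize(a,(760,int(a.shape[0]*760/a.shape[1])),interpolation=cv2.INTER_CUBIC)
cv2.imwrite('pics/t1.png',f(t)); cv2.imwrite('pics/s1.png',f(s))
print(ray('top',[(197,122),(326,137),(316,222),(185,204)],.012))
E
```

```text
[[ 0.76740781  0.17110787  0.012     ]
 [ 0.71942391 -0.28197122  0.012     ]
 [ 0.42308008 -0.24595018  0.012     ]
 [ 0.47871943  0.20413047  0.012     ]]
```

View pics/t1.png

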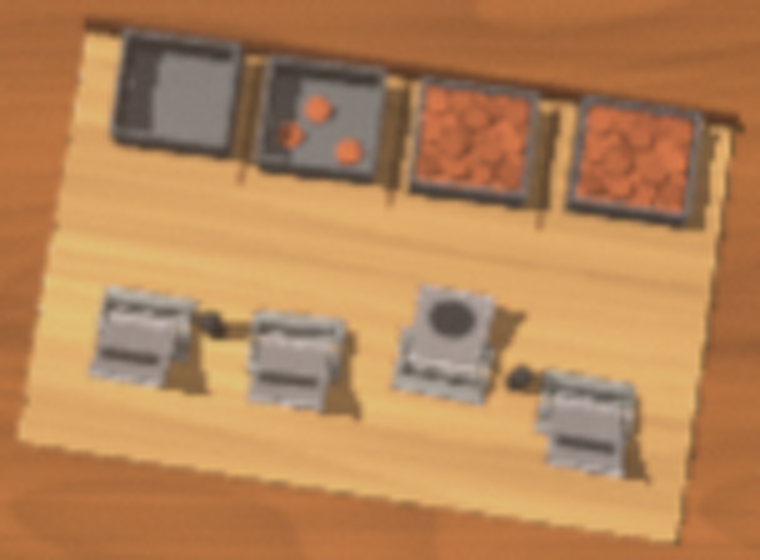

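View pics/s1.png

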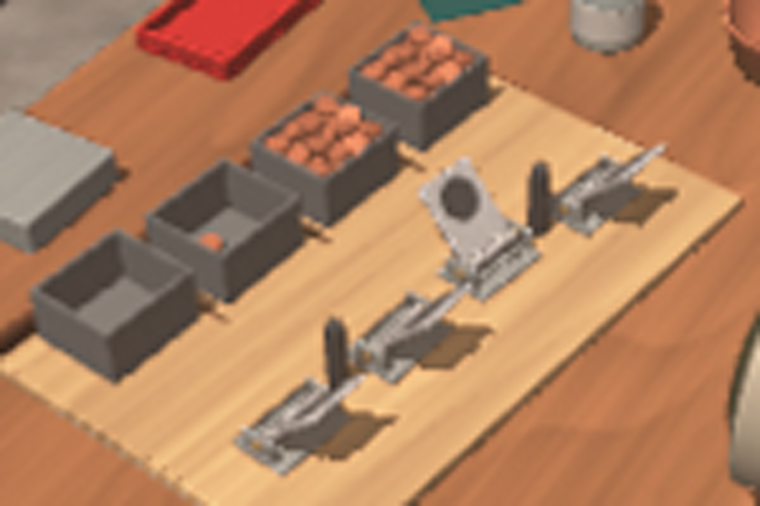

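Only the rightmost tag (crop (585,420)) is wrong. It shows a bar in front of a full bin, while the other three match theirs. The plan is to push its overhanging edge in +x with a closed, vertical finger. First I'll measure it.

```bash
python3 - <<'E'
from h import *
g=lambda L:np.array(L)/5+[180,115]-.4
e=ray('top',g([(549,463),(624,476)]),.073); b=ray('top',g([(545,371),(636,383)]),.022)
print('edge',e,np.linalg.norm(e[1]-e[0])); print('foot rear',b,np.linalg.norm(b[1]-b[0]))
d=e[0]-e[1];print('yaw',np.degrees(np.arctan2(-d[0],d[1])))
yaw=np.radians(-6.8);u=np.array([np.cos(yaw),np.sin(yaw),0])
em=e.mean(0);print('edge mid',em,'hinge from edge',em+.044*u,'from foot',b.mean(0)-.022*u)
bp=ray('top',g([(520,377)]),.064);print('punch',bp)
# side view check: edge & hinge reprojection in crop
m=760/150
for P in (em,em+.044*u-[0,0,.047]): print((proj('side',P)-[160,125])*m)
st=readout.observe();R=st['tool_rot'];p=st['position']
T=em-.06*u; T[2]=.20; print('pre',T,'tool shift mm',R.T@(T-p)*1000)
E
```

```text
edge [[ 0.47056241 -0.14852743  0.073     ]
 [ 0.46270198 -0.19740423  0.073     ]] 0.04950481976196471
foot rear [[ 0.53493289 -0.15047149  0.022     ]
 [ 0.52752249 -0.21270625  0.022     ]] 0.0626743839949744
yaw -9.136155130357276
edge mid [ 0.4666322  -0.17296583  0.073     ] hinge from edge [ 0.51032268 -0.1781756   0.073     ] from foot [ 0.50938245 -0.17898398  0.022     ]
punch [[ 0.52712758 -0.13003251  0.064     ]]
[[646.61515278 156.67168914]]
[[592.61626452 183.95361684]]
pre [ 0.40705427 -0.16586159  0.2       ] tool shift mm [ 336.75932443 -267.29814308   48.20489416]
```

Request:
arm_command(rows="1 28 -22 0 0 0 0;1 28 -22 0 0 0 0;1 28 -22 0 0 0 0;1 28 -22 0 0 0 0;1 28 -22 0 0 0 0", squeeze=20)

```text
time_s: 0.52
position: [0.2684, -0.3745, 0.248]
tool_rot: [[0.952, 0.305, -0.0], [0.305, -0.952, 0.001], [0.0, -0.001, -1.0]]
ft_force: [0.1, -0.1, 1.3]
grip_width: 0.0251
```

Request:
arm_command(rows="1 28 -22 0 0 0 0;1 28 -22 0 0 0 0;1 28 -22 0 0 0 0;1 28 -22 0 0 0 0;1 28 -22 0 0 0 0")

```text
time_s: 0.93
position: [0.368, -0.2268, 0.2482]
tool_rot: [[0.952, 0.306, -0.0], [0.306, -0.952, 0.0], [-0.0, -0.0, -1.0]]
ft_force: [0.3, -1.1, -0.1]
grip_width: -0.0004
```

Request:
arm_command(rows="1 0 0 0 0 0 6;1 0 0 0 0 0 6;1 0 0 0 0 0 6;1 0 0 0 0 0 6.6;1 0 0 0 0 0 0")

```text
time_s: 1.35
position: [0.3675, -0.2283, 0.2481]
tool_rot: [[0.993, -0.122, -0.0], [-0.122, -0.993, 0.0], [-0.0, -0.0, -1.0]]
ft_force: [-0.9, 0.1, -0.0]
grip_width: -0.0
```

```bash
cat > go.py <<'E'
import sys
from h import *
st=readout.observe();R=st['tool_rot'];p=st['position']
T=np.array([float(v) for v in sys.argv[1:4]])
print(st['time_s'],p,R[:,0],'shift',R.T@(T-p)*1000,'F',st['ft_force'],st['grip_width'])
E
python3 go.py .407 -.1659 .2
```

```text
1.35 [ 0.36745321 -0.22830009  0.24810467] [ 9.92530611e-01 -1.21994891e-01 -4.81435801e-04] shift [ 31.66206476 -66.73736409  48.11878479] F [-0.8512961   0.06000283 -0.02408644] -2.4709944983787923e-05
```

Request:
arm_command(rows="1 16 -33 0 0 0 0;1 15.5 -33.5 0 0 0 0;1 0 0 40 0 0 0;1 0 0 40 0 0 0;1 0 0 20 0 0 0")

```text
time_s: 1.77
position: [0.4055, -0.1646, 0.1451]
tool_rot: [[0.994, -0.113, -0.004], [-0.113, -0.994, 0.003], [-0.004, -0.002, -1.0]]
ft_force: [-0.1, -0.3, -1.2]
grip_width: -0.0001
```

Request:
arm_command(rows="1 0 0 30 0 0 0;1 0 0 30 0 0 0;1 0 0 19 0 0 0;1 0 0 0 0 0 0")

```text
time_s: 2.1
position: [0.4052, -0.1653, 0.0664]
tool_rot: [[0.993, -0.115, -0.005], [-0.115, -0.993, 0.004], [-0.006, -0.004, -1.0]]
ft_force: [-0.8, -0.1, 0.1]
grip_width: -0.0
```

```bash
python3 go.py .5103 -.178 .069; python3 - <<'E'
from h import *
a=eyes.get_image('top')[:,:,::-1][115:257,200:370];s=eyes.get_image('side')[:,:,::-1][100:225,200:350]
f=lambda a:cv2.resize(a,(400,int(a.shape[0]*400/a.shape[1])),interpolation=cv2.INTER_CUBIC)
a,s=f(a),f(s);cv2.imwrite('pics/c2.png',np.hstack([a[:330],s[:330]]))
E
```

```text
2.1 [ 0.40515887 -0.16526009  0.06639138] [ 0.99331881 -0.11525153 -0.00590135] shift [105.89156651   0.52550578  -3.23549009] F [-0.79869459 -0.0679921   0.13043445] -3.337504952116576e-05
```

View pics/c2.png

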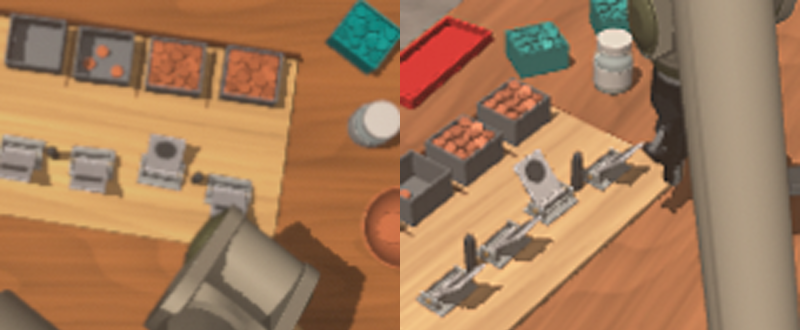

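The finger stands in front of the tag's edge (side crop (665,150) against the edge at (640,145)), with the tip about 49 mm up. Next is a slow push.

Request:
arm_command(rows="1 8 0 -0.5 0 0 0;1 8 0 -0.5 0 0 0;1 8 0 -0.5 0 0 0;1 5 0 -0.5 0 0 0;1 4 0 -0.5 0 0 0")

```text
time_s: 2.62
position: [0.4405, -0.1703, 0.0724]
tool_rot: [[0.993, -0.118, 0.001], [-0.118, -0.993, -0.001], [0.001, 0.001, -1.0]]
ft_force: [-0.5, 0.1, -0.3]
grip_width: -0.0004
```

Request:
arm_command(rows="1 4 0 0 0 0 0;1 4 0 0 0 0 0;1 4 0 0 0 0 0;1 4 0 0 0 0 0;1 4 0 0 0 0 0")

```text
time_s: 3.03
position: [0.4595, -0.1725, 0.0718]
tool_rot: [[0.993, -0.118, -0.0], [-0.118, -0.993, 0.0], [-0.0, -0.0, -1.0]]
ft_force: [-0.3, 0.2, -0.6]
grip_width: 0.0003
```

Request:
arm_command(rows="1 4 0 0 0 0 0;1 4 0 0 0 0 0;1 4 0 0 0 0 0;1 4 0 0 0 0 0;1 4 0 0 0 0 0")

```text
time_s: 3.45
position: [0.4796, -0.1749, 0.0718]
tool_rot: [[0.993, -0.118, 0.0], [-0.118, -0.993, -0.0], [0.0, 0.0, -1.0]]
ft_force: [-0.3, 0.7, 0.2]
grip_width: 0.0002
```

Request:
arm_command(rows="1 4 0 0 0 0 0;1 4 0 0 0 0 0;1 4 0 0 0 0 0;1 4 0 0 0 0 0;1 0 0 0 0 0 0")

```text
time_s: 3.87
position: [0.4957, -0.1769, 0.0718]
tool_rot: [[0.993, -0.118, 0.001], [-0.118, -0.993, -0.0], [0.001, 0.0, -1.0]]
ft_force: [-0.7, -0.4, -0.6]
grip_width: 0.0002
```

```bash
python3 go.py .5103 -.178 .069; python3 - <<'E'
from h import *
a=eyes.get_image('top')[:,:,::-1][115:257,200:370];s=eyes.get_image('side')[:,:,::-1][100:225,200:350]
f=lambda a:cv2.resize(a,(400,int(a.shape[0]*400/a.shape[1])),interpolation=cv2.INTER_CUBIC)
a,s=f(a),f(s);cv2.imwrite('pics/c3.png',np.hstack([a[:330],s[:330]]))
E
```

```text
3.8667 [ 0.49574777 -0.17693385  0.07181753] [ 9.92992570e-01 -1.18175364e-01  5.82778849e-04] shift [14.57461216 -0.66159568  2.82589496] F [-0.68330885 -0.38919796 -0.57157898] 0.000175825241721528
```

View pics/c3.png

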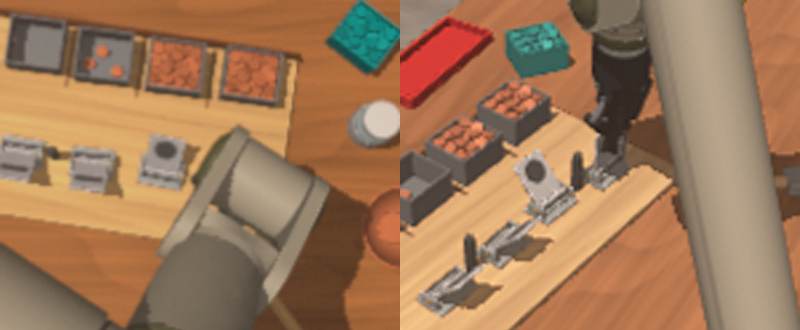

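The leaf is nearly upright against the finger (side crop (605,165)), and the punch at (577,168) is untouched. I'll push a little further.

Request:
arm_command(rows="1 3 0 0 0 0 0;1 3 0 0 0 0 0;1 3 0 0 0 0 0;1 3 0 0 0 0 0;1 3 0 0 0 0 0")

```text
time_s: 4.38
position: [0.5103, -0.1786, 0.0718]
tool_rot: [[0.993, -0.118, 0.0], [-0.118, -0.993, -0.0], [0.0, 0.0, -1.0]]
ft_force: [0.2, 0.5, 0.3]
grip_width: 0.0001
```

Request:
arm_command(rows="1 0 0 0 0 0 0;1 0 0 0 0 0 0;1 -10 0 0 0 0 0;1 -20 0 0 0 0 0;1 -30 0 0 0 0 0")

```text
time_s: 4.8
position: [0.4508, -0.1717, 0.0718]
tool_rot: [[0.993, -0.117, 0.001], [-0.117, -0.993, -0.001], [0.002, 0.001, -1.0]]
ft_force: [-0.4, -1.0, 0.1]
grip_width: -0.0002
```

Request:
arm_command(rows="1 -30 0 0 0 0 0;1 0 0 -35 0 0 0;1 0 0 -35 0 0 0;1 0 0 -35 0 0 0;1 0 0 -35 0 0 0")

```text
time_s: 5.22
position: [0.4199, -0.1676, 0.2136]
tool_rot: [[0.993, -0.119, -0.0], [-0.119, -0.993, 0.0], [-0.0, -0.0, -1.0]]
ft_force: [0.6, -0.5, -1.2]
grip_width: 0.0002
```

Request:
arm_command(rows="1 -20 30 0 0 0 0;1 -20 30 0 0 0 0;1 -20 30 0 0 0 0;1 -20 30 0 0 0 0;1 0 0 0 0 0 0")

```text
time_s: 5.63
position: [0.324, -0.2813, 0.2119]
tool_rot: [[0.992, -0.123, -0.001], [-0.123, -0.992, -0.002], [-0.0, 0.002, -1.0]]
ft_force: [1.3, 1.0, 0.4]
grip_width: 0.0004
```

```bash
python3 go.py .5103 -.178 .069; python3 - <<'E'
from h import *
A=eyes.get_image('top')[:,:,::-1];S=eyes.get_image('side')[:,:,::-1]
a=A[115:240,200:350];s=S[100:225,200:350]
for n,I in(('top',A),('side',S)):
    d=cv2.absdiff(I,cv2.imread(f'pics/{n}0.png')).max(2); cv2.imwrite(f'pics/d_{n}.png',d)
f=lambda a:cv2.resize(a,(400,333),interpolation=cv2.INTER_CUBIC)
cv2.imwrite('pics/c4.png',np.hstack([f(a),f(s)]))
E
```

```text
5.6333 [ 0.32397733 -0.28130403  0.21194261] [ 9.92353240e-01 -1.23429472e-01 -4.61836042e-04] shift [ 172.21315576 -125.7459386   142.65706092] F [1.33133477 1.03204064 0.41970609] 0.0004063673468795864
```

View pics/c4.png

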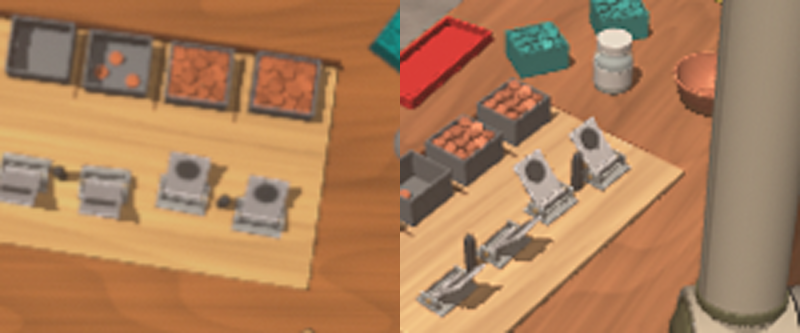

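The tag now leans fully towards its bin and shows its disc (top crop (265,190), side crop (593,140)), the same as its neighbour. I'll let it settle, check that nothing else changed, then hand in.

Request:
arm_command(rows="1 0 0 0 0 0 0;1 0 0 0 0 0 0;1 0 0 0 0 0 0;1 0 0 0 0 0 0;1 0 0 0 0 0 0")

```text
time_s: 6.15
position: [0.3273, -0.2771, 0.2118]
tool_rot: [[0.993, -0.117, -0.0], [-0.117, -0.993, 0.0], [-0.0, -0.0, -1.0]]
ft_force: [-0.3, -0.7, -1.3]
grip_width: -0.0002
```

```bash
python3 - <<'E'
from h import *
from rig import env
A=eyes.get_image('top')[:,:,::-1]
d=cv2.absdiff(A,cv2.imread('pics/top0.png')).max(2)>40
for k,(x0,x1,y0,y1) in dict(bins=(195,330,118,160),tagsL=(190,280,165,200),punch1=(280,288,184,196),tag4=(286,312,180,216),hammer=(95,180,240,290),brush=(312,350,238,288),bowl_jar=(345,392,150,230),files=(90,150,150,182)).items(): print(k,d[y0:y1,x0:x1].sum())
print(readout.observe()['ft_force'])
print(env.close_job())
E
```

```text
bins 0
tagsL 0
punch1 0
tag4 312
hammer 18
brush 1008
bowl_jar 0
files 0
[-0.84139618 -0.25314099 -0.15253363]
the job is handed in; nothing more can be done
None
```

The stock board is up to date and handed in, at about 6 s on the robot's clock. Only one tag was wrong: the one at the −y end, which showed its bar in front of a full bin. I pushed it past upright with the closed fingertips, and it fell onto the bin-side stop.

**Last checks:**
- **Tags:** in the pictures all four now match their bins. From left to right these are empty (bar), low (bar), full (disc), full (disc).
- **Forces:** the wrist force reading stayed within noise, about 1 N, during the push.
- **Unmoved things:** comparing the top view before and after showed no change at the bins, the other three tags, the −y punch, bowl, jar and files. The +y punch lies inside the unchanged area around the left-hand tags.
- **Could not confirm:**
  - The brush area changed a lot (1008 pixels), probably because the arm now covers it. I did not look at it again, but the fingers passed no lower than about 0.19 m there by the readings.
  - The hammer area changed by 18 pixels, probably the arm or its shadow; the tool never went near it.

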